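# Ease open the sprung green parts case

## Task

Press the red button on the front tongue of the green lidded parts case to release its sprung lid, and keep a steadying finger on the lid as it comes up so that it never flies open; leave it standing fully open, untouched. Leave the orange case shut and do not disturb the white mug.

Things in the scene. Friction and masses are not known exactly. Their poses are not given: they have to be found in the camera images.
- green_case: Green plastic parts case fixed to the worktop: box 120 deep (x), 160 wide (y), with a flat lid 5 thick, top 60 up. Origin: centre of the underside, on the worktop. +x runs from the front (towards the robot, turned up to 20 degrees) to the hinge, z up. The lid's front edge is at x = -60; a tongue of it, 40 wide, reaches to x = -81 over a housing. Hinge line along y at x = +60, 57.5 up.
- green_catch (a joint): Travel of the green case's red push button, m: 0 up, 0.006 fully down. The button, 12 square, stands up through a 15 square opening in the lid's tongue, centred at x = -68.5, y = 0 of the case; top 69 up, 9 proud of the lid (3 when fully down). Pressed straight down, 1.4 N at first to 4 N; lets the lid go after about 2.5 mm, springs back when let go.
- green_lid (a joint): Opening angle of the green lid, rad; 0 shut, grows as the front rises. Let go, it jumps up against a closed fingertip that is wider than the opening, pushes up about 1 N and follows this tip as it is eased up and back in an arc about the hinge (radius 128 at the button). The spring weakens, slack at 1.55 (upright), where the lid stays; stop at 1.6. Set free below 0.7 it swings faster than 2.5 rad/s; beyond 1.0 it settles gently.
- orange_lid (a joint): Opening angle, rad, of the lid of the orange case, a bystander of the very same make and size as the green one, fixed elsewhere on the worktop, its centre at least 0.27 m away. 0 shut; it must stay shut.
- mug: White ceramic mug, a bystander standing loose on the worktop beyond the cases, 82 across and 92 tall, handle at its +y. Origin: centre of its underside.
Things that resemble listed ones, but are neither listed nor needed, are in the scene too. What is shaped like the green_case but pink is not meant.

How it is judged:
By the outcome, as a careful person would: the job done as asked, in the order asked, and still so for the second after the job is handed in, with the robot touching nothing.
It also fails if it takes over 38 s, if anything falls off the work surface, if the arm or the gripper's body presses on something with over 40 N, if the wrist force passes 120 N, or if a joint passes its speed limit or range.

## Robot

A 6-joint arm with a two-finger parallel gripper is mounted at the origin on the work surface. World frame = base frame: x ahead of the robot, y to its left, z up, the work surface at z = 0. Lengths are in m, angles in rad, forces in N, time in s.
With the tool pointing down it reaches from about 0.3 to 0.875 m from the base axis. Payload 4.2 kg.
Tool frame: the origin (TCP) lies midway between the tips of the shut fingers; the grasp point (between the pads) lies 19 mm behind it; z points along the fingers, y is the line along which they close (so a half turn about z gives the same grasp; the last joint's range is limited). The gripper opens to 85 mm and grips with 20 to 120 N. Pads are 22 mm wide; open, the fingers measure 114 mm over their backs; the gripper's body (76 mm by 85 mm) begins 54 mm behind the grasp point. The pads swing forward as they close: fully open they stand 13 mm farther back than shut.
Start: joints at [1.251, 0.32, 1.565, -0, 1.257, -0.02], TCP at [0.17, 0.549, 0.231] pointing down, gripper open.
Joint ranges: [-3.11, 3.11], [-0.84, 2.01], [0.21, 2.61], [-1.34, 4.49], [0.05, 2.63], [-2.56, 2.56]. Speed limits (rad/s): [2.57, 2.57, 3.14, 3.14, 3.14, 3.14].

## Interface

Orientations are given as a rotation vector (axis times angle).
In Python, from bench import status, vision, arm gives the robot as it stands.
- The arm moves only by the shell command python3 -m handwheel 'ROWS' [FORCE]. ROWS is JSON, a list of rows, each a list of 7 numbers: the opening, from 0 (shut) to 1 (fully open), then the shift along the tool's x, y, z in cm, then the turn, a rotation vector about the tool's x, y, z in degrees. In form: [[gripper, x, y, z, ax, ay, az], ...]. A call has 1 to 20 rows; each row is the pose to reach, as a shift and turn from the pose commanded when the call began, along the tool's axes at that moment; what a row does not reach only later rows make up. A row lasts 1/8 s, in which the tool goes at most 62.5 mm and 10.7 degrees, less where a joint would pass 70% of its speed; a pose out of reach is approached as far as the arm can. A call with a gripper value outside its range is refused whole. The fingers move at their own pace and stop on an object; FORCE is the grip in N (left out, the last holds). Time passes only in rows, so rows that repeat a pose let the fingers close. It gives the time, the measured TCP pose, the force, the opening and the grip force at its end, in the units of the state.
- status.get_obs(): the state, without advancing time (a new reading comes with each control period).
- vision.camera(name): name is "side" or "top" or "wrist"; returns a dict with "color" (400x640x3 uint8, red, green, blue), "fovy" (degrees; the focal length in pixels is half the picture's height over the tangent of half this angle, whatever the lens; pixels are square), "cx", "cy" (the principal point, pixels), "k1" (the pictures are not rectified: a ray, as slopes to the right and down, at radius r is drawn at 1 + k1 r^2 times it, then the intrinsics apply), "extrinsics" (4x4, takes a point from world to camera coordinates); the wrist camera has in their place "mount" (4x4, takes a point from camera to tool coordinates, whose origin is the TCP and whose axes are the flange's). Camera axes: x right, y down, z forward; pixel columns grow to the right and rows downward; lengths in m; the calibration is good to about 2 mm. A picture is of the moment at which its call begins: read the wrist's pose just before it. There is no depth.
- arm.job_done(): hands the job in; it is judged then, once.
The state is a dict: "time": time; "q": joint angles; "qd": joint speeds; "joint_efforts": joint torques, N m; "position": TCP position; "eef_rot": TCP orientation; "contact_force": force on the tool from outside, world axes, zero at the start; "torque": the same for the moment, N m; "gripper_width": finger opening in m; "grip_force": force on a finger pad.
Only numpy, scipy, OpenCV 4.12 (cv2) and the standard library are available. Lean on these libraries where they do the work, as an engineer would, in place of code of your own. Each camera call takes 0.05 s, during which the arm holds its last target. There are 200 camera calls.

## Working session

There is one attempt and no reset: what is moved stays moved. The work goes in short steps, Python scripts to look and compute and a shell command to move; the robot and the scene stay as the last step left them, time stands still between calls to the robot, and variables do not carry over. Pictures are saved under pics/ and viewed, at most 10 in all, crops included, and the job is handed in when it is done.

```bash
mkdir -p pics
cat > h.py <<'E'
import numpy as np, cv2
from bench import status, vision, arm
from scipy.spatial.transform import Rotation as R
def cam(n):
    o=status.get_obs(); c=vision.camera(n)
    if 'extrinsics' in c: T=np.linalg.inv(np.array(c['extrinsics']))
    else:
        W=np.eye(4); W[:3,:3]=R.from_rotvec(o['eef_rot']).as_matrix(); W[:3,3]=o['position']; T=W@np.array(c['mount'])
    return c,T
def ray(c,T,uv):
    h=c['color'].shape[0]; f=h/2/np.tan(np.radians(c['fovy'])/2)
    K=np.array([[f,0,c['cx']],[0,f,c['cy']],[0,0,1]])
    p=cv2.undistortPoints(np.array(uv,float).reshape(-1,1,2),K,np.array([c['k1'],0,0,0,0.]))[:,0]
    d=np.c_[p,np.ones(len(p))]@T[:3,:3].T
    return T[:3,3],d
def onz(c,T,uv,z):
    o,d=ray(c,T,uv); return o+d*((z-o[2])/d[:,2])[:,None]
E
python3 - <<'E'
from h import *
o=status.get_obs(); print(o['time'],o['position'],o['eef_rot'])
ims=[]
for n in ['top','side']:
    c,T=cam(n); im=c['color'][:,:,::-1]; cv2.imwrite(f'pics/{n}0.png',im); print(n,T[:3,3],T[:3,2],c['k1'])
    np.save(n+'.npy',dict(c=c,T=T),allow_pickle=True)
E
```

```text
0.0 [0.16966533 0.54889125 0.23048753] [-4.69119495e-01 -3.10604639e+00  2.76382141e-03]
top [ 0.39186365 -0.02697263  1.13404492] [ 0.13517017 -0.02293916 -0.99055682] -0.05174509438879496
side [0.25757426 0.54912869 0.81381517] [ 0.28987605 -0.60942854 -0.737949  ] 0.04237215410583424
```

View pics/top0.png

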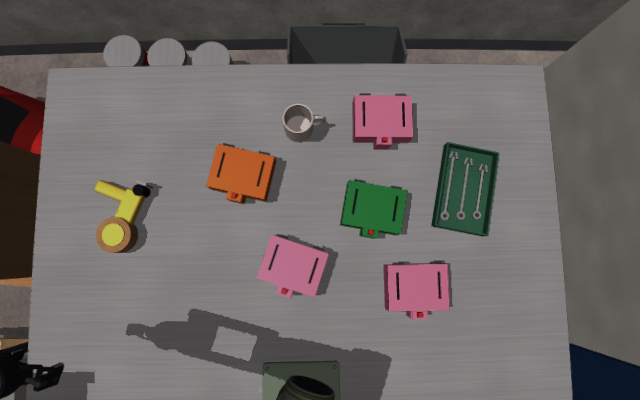

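View pics/side0.png

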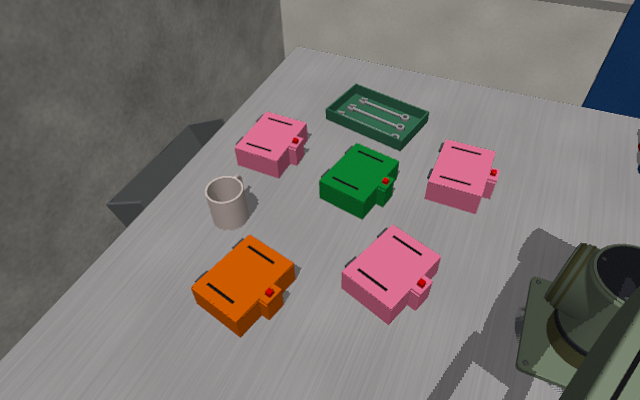

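The top view shows the green case at about (374,208) with its red button at (371,232). Orange is at (241,173), the mug at (299,122), and a pink neighbour's front faces at (417,288). The side view agrees, with the green button at (386,181).

Run:
```python
from h import *
P={}
for n,(gx,gy),(bx,by) in [('top',(374,208),(371,232)),('side',(360,180),(386,181))]:
    D=np.load(n+'.npy',allow_pickle=True).item(); c,T=D['c'],D['T']; im=c['color'].astype(int)
    r,g,b=im[...,0],im[...,1],im[...,2]
    red=((r>120)&(g<60)&(b<60)); red[:, :]&=False if 0 else True
    m=np.zeros_like(red); m[by-10:by+11,bx-10:bx+11]=1; red&=m
    v,u=np.nonzero(red); print(n,len(u),u.mean(),v.mean(), onz(c,T,[[u.mean(),v.mean()]],0.068))
    gm=((g>r+40)&(g>b+40)&(g>95)).astype(np.uint8)
    cs,_=cv2.findContours(gm,0,2); k=max(cs,key=cv2.contourArea)
    w=onz(c,T,k[:,0,:],0.06)[:,:2].astype(np.float32)
    # lid without tongue: open the mask
    o=cv2.morphologyEx(gm,cv2.MORPH_OPEN,np.ones((25,25))); 
    cs,_=cv2.findContours(gm,0,2)
    print(cv2.contourArea(k),cv2.minAreaRect(w*1000))
    P[n]=ray(c,T,[[u.mean(),v.mean()]])
(o1,d1),(o2,d2)=P['top'],P['side']
A=np.c_[d1[0],-d2[0]]; s=np.linalg.lstsq(A,o2-o1,rcond=None)[0]
print(o1+s[0]*d1[0],o2+s[1]*d2[0])
```

```text
top 17 370.5882352941176 231.64705882352942 [[ 0.44667606 -0.18872633  0.068     ]]
2547.0 ((503.5260314941406, -199.6384735107422), (158.1390838623047, 138.47991943359375), 79.32490539550781)
side 27 385.14814814814815 180.37037037037038 [[ 0.44372949 -0.18461784  0.068     ]]
2510.0 ((500.66705322265625, -197.927490234375), (160.6431884765625, 139.45143127441406), 78.7380599975586)
[ 0.44695561 -0.18955128  0.06256309] [ 0.44509364 -0.18999476  0.06253464]
```

```bash
cat >> h.py <<'E'
def plan(p,yaw):
    "shift (cm) and turn (deg) in tool axes to reach p, tool down, tool x along +-case x"
    o=status.get_obs(); M=R.from_rotvec(o['eef_rot'])
    sh=M.inv().apply(np.array(p)-o['position'])*100
    for s in (0,180):
        a=np.radians(yaw+s); x=np.array([np.cos(a),np.sin(a),0]); z=np.array([0,0,-1.])
        G=R.from_matrix(np.c_[x,np.cross(z,x),z]); print(s,np.round(sh,2),np.round(np.degrees((M.inv()*G).as_rotvec()),1))
    print('t',o['time'],o['position'],'x',M.as_matrix()[:,0],'z',M.as_matrix()[:,2],'q',np.round(o['q'],2),'F',o['contact_force'],o['gripper_width'])
E
python3 -c "
from h import *
plan([0.4455,-0.1875,0.14],-11.5)"
```

```text
0 [-48.1  -62.2    9.15] [-0.000e+00  1.000e-01  1.743e+02]
180 [-48.1  -62.2    9.15] [-0.1 -0.  -5.7]
t 0.1 [0.16968981 0.54895736 0.23058589] x [-9.55398619e-01  2.95319282e-01  1.75139774e-05] z [-4.77225967e-04 -1.48458668e-03 -9.99998784e-01] q [ 1.25  0.32  1.57 -0.    1.26 -0.02] F [-0.90378985 -0.30767904  0.10858735] 0.08562194669150965
```

```bash
python3 -m handwheel '[[0,-1.5,-2,0,0,0,0],[0,-4.5,-6,0.2,0,0,0],[0,-8,-10.5,1,0,0,-0.5],[0,-11.5,-15,2,0,0,-1],[0,-15,-19.5,3,0,0,-2],[0,-18.5,-24,4,0,0,-3],[0,-22,-28.5,5,0,0,-3.5],[0,-25.5,-33,6,0,0,-4],[0,-29,-37.5,7,0,0,-4.5],[0,-32.5,-42,8,0,0,-5],[0,-36,-46.5,8.5,0,0,-5.7],[0,-39.5,-51,9,0,0,-5.7],[0,-43,-55.5,9,0,0,-5.7],[0,-46,-59.5,9,0,0,-5.7],[0,-47.5,-61.5,9,0,0,-5.7],[0,-48.1,-62.2,9,0,0,-5.7],[0,-48.1,-62.2,9,0,0,-5.7]]' 30
python3 - <<'E'
from h import *
plan([0.4455,-0.1875,0.10],-11.5)
for n in ['wrist','top']:
    c,T=cam(n); np.save(n+'1.npy',dict(c=c,T=T),allow_pickle=True); cv2.imwrite(f'pics/{n}1.png',c['color'][:,:,::-1])
E
```

```text
time: 2.22
position: [0.4453, -0.1866, 0.141]
eef_rot: [-0.315, -3.125, -0.001]
contact_force: [-0.6, 0.4, -0.1]
gripper_width: -0.0001
grip_force: 0.0
0 [-0.04 -0.09  4.1 ] [-1.0e-01 -1.0e-01  1.8e+02]
180 [-0.04 -0.09  4.1 ] [ 0.  -0.1 -0. ]
t 2.225 [ 0.44534037 -0.18659928  0.14095797] x [-0.97992283  0.19937445  0.00103444] z [-8.91676695e-04  8.05833068e-04 -9.99999278e-01] q [-0.42  0.26  1.9   0.    0.98 -1.79] F [-0.64836763  0.4411412  -0.10933949] -6.278078221835544e-05
```

View pics/wrist1.png

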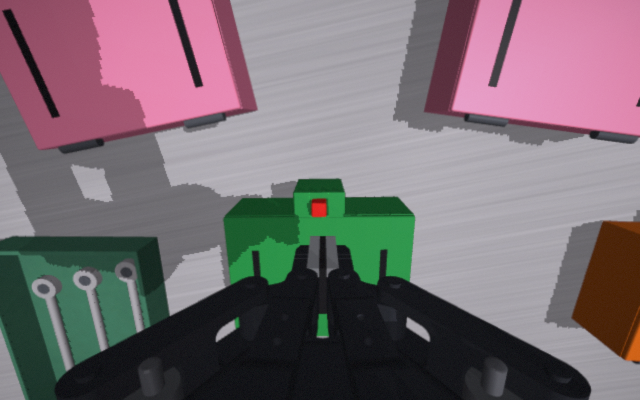

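The wrist view shows the button at about (319,208), square to the camera, with the fingertips at (322,240).

Run:
```python
from h import *
D=np.load('wrist1.npy',allow_pickle=True).item(); c,T=D['c'],D['T']; im=c['color'].astype(int)
r,g,b=im[...,0],im[...,1],im[...,2]
red=(r>110)&(g<60)&(b<60); m=np.zeros_like(red); m[190:225,300:340]=1; v,u=np.nonzero(red&m)
print(len(u),u.min(),u.max(),v.min(),v.max(),'cam',T[:3,3])
top=[[(u.min()+u.max()+1)/2-.5,v.mean()]]
# top face edges on z=.069
pb=onz(c,T,[[u.min(),v.min()],[u.max(),v.min()],[u.min(),v.max()],[u.max(),v.max()]],0.069); print(pb)
W=np.eye(4); o=status.get_obs(); Mi=R.from_rotvec(o['eef_rot']).inv()
print('tool-frame cm',Mi.apply(pb-o['position'])*100)
# lid front edge line & tongue direction
gm=((g>r+40)&(g>b+40))
e=[];
for x in list(range(235,290,5))+list(range(350,405,5)):
    col=np.nonzero((g[:,x]>100)&(r[:,x]<70))[0]; col=col[(col>195)&(col<260)]
    if len(col): e.append([x,col.min()])
print(e)
row=im[208,285:355]; print([tuple(p) for p in im[185:225:2,319]])
```

```text
227 312 326 199 216 cam [ 0.37486793 -0.17264414  0.2838553 ]
[[ 0.43403181 -0.19302706  0.069     ]
 [ 0.43623109 -0.18229527  0.069     ]
 [ 0.44780485 -0.19599418  0.069     ]
 [ 0.45004284 -0.18507453  0.069     ]]
tool-frame cm [[ 0.93465847 -0.92857874  7.21359869]
 [ 0.93176199  0.16689911  7.21427844]
 [-0.47412938 -0.94646862  7.21218947]
 [-0.47709782  0.16818987  7.2128811 ]]
[[240, np.int64(254)], [245, np.int64(251)], [250, np.int64(245)], [255, np.int64(244)], [260, np.int64(241)], [265, np.int64(238)], [270, np.int64(237)], [275, np.int64(240)], [280, np.int64(242)], [285, np.int64(243)], [350, np.int64(216)], [355, np.int64(216)], [360, np.int64(214)], [365, np.int64(214)], [370, np.int64(214)], [375, np.int64(214)], [380, np.int64(214)], [385, np.int64(214)], [390, np.int64(216)], [395, np.int64(214)], [400, np.int64(214)]]
[(np.int64(24), np.int64(74), np.int64(38)), (np.int64(22), np.int64(72), np.int64(36)), (np.int64(23), np.int64(73), np.int64(36)), (np.int64(22), np.int64(78), np.int64(41)), (np.int64(44), np.int64(145), np.int64(73)), (np.int64(45), np.int64(149), np.int64(76)), (np.int64(56), np.int64(140), np.int64(71)), (np.int64(109), np.int64(30), np.int64(18)), (np.int64(114), np.int64(17), np.int64(15)), (np.int64(186), np.int64(30), np.int64(25)), (np.int64(228), np.int64(43), np.int64(38)), (np.int64(226), np.int64(42), np.int64(38)), (np.int64(226), np.int64(39), np.int64(37)), (np.int64(225), np.int64(37), np.int64(33)), (np.int64(224), np.int64(35), np.int64(33)), (np.int64(221), np.int64(38), np.int64(33)), (np.int64(91), np.int64(116), np.int64(60)), (np.int64(47), np.int64(149), np.int64(74)), (np.int64(46), np.int64(148), np.int64(74)), (np.int64(48), np.int64(150), np.int64(76))]
```

```bash
python3 -c "
import cv2
i=cv2.imread('pics/wrist1.png')[170:270,230:410];cv2.imwrite('pics/wc.png',cv2.resize(i,None,fx=4,fy=4,interpolation=0))"
```

```text
(no output)
```

View pics/wc.png

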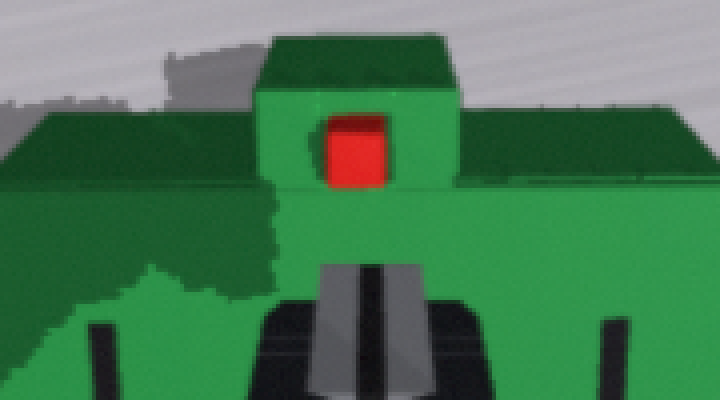

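```bash
python3 -m handwheel '[[0,0,-0.1,0,0,0,5],[0,0,-0.2,0,0,0,15],[0,0,-0.3,0,0,0,25],[0,0,-0.35,0,0,0,35],[0,0,-0.35,0,0,0,45],[0,0,-0.35,0,0,0,55],[0,0,-0.35,0,0,0,65],[0,0,-0.35,1,0,0,75],[0,0,-0.35,2,0,0,83],[0,0,-0.35,3,0,0,88],[0,0,-0.35,4,0,0,90],[0,0,-0.35,4,0,0,90],[0,0,-0.35,4,0,0,90]]'
python3 - <<'E'
from h import *
D=np.load('wrist1.npy',allow_pickle=True).item(); c=D['c']
f=200/np.tan(np.radians(c['fovy'])/2)
M=np.linalg.inv(np.array(c['mount']))
for y in(-.0065,0,.0065):
  p=M[:3,:3]@np.array([0.011,y,0])+M[:3,3]; print('tip proj',f,p,p[:2]/p[2]*f*(1+c['k1']*sum((p[:2]/p[2])**2))+[c['cx'],c['cy']])
plan([0.4455,-0.1875,0.10],-11.5)
c,T=cam('wrist'); np.save('wrist2.npy',dict(c=c,T=T),allow_pickle=True); cv2.imwrite('pics/wrist2.png',cv2.resize(c['color'][130:330,220:440,::-1],None,fx=3,fy=3))
E
```

```text
time: 3.95
position: [0.4451, -0.1902, 0.1016]
eef_rot: [2.431, 1.989, 0.0]
contact_force: [0.4, 0.1, 0.6]
gripper_width: 0.0003
grip_force: 0.0
tip proj 285.7975054963205 [-0.00602945  0.01860083  0.15418881] [311.14355501 233.87820796]
tip proj 285.7975054963205 [0.00047054 0.01859312 0.15418204] [323.19468465 233.86460661]
tip proj 285.7975054963205 [0.00697053 0.01858541 0.15417528] [335.24701247 233.85291137]
0 [ 0.27 -0.02  0.16] [ 0.  -0.  90.1]
180 [ 0.27 -0.02  0.16] [  0.    0.  -89.9]
t 3.95 [ 0.44514564 -0.19019779  0.10157426] x [ 1.97925892e-01  9.80216987e-01 -2.48272583e-05] z [ 4.71389803e-04 -1.20511585e-04 -9.99999882e-01] q [-0.43  0.31  1.95  0.    0.88 -0.23] F [0.4052019  0.10365008 0.6437397 ] 0.00028396987590582006
```

View pics/wrist2.png

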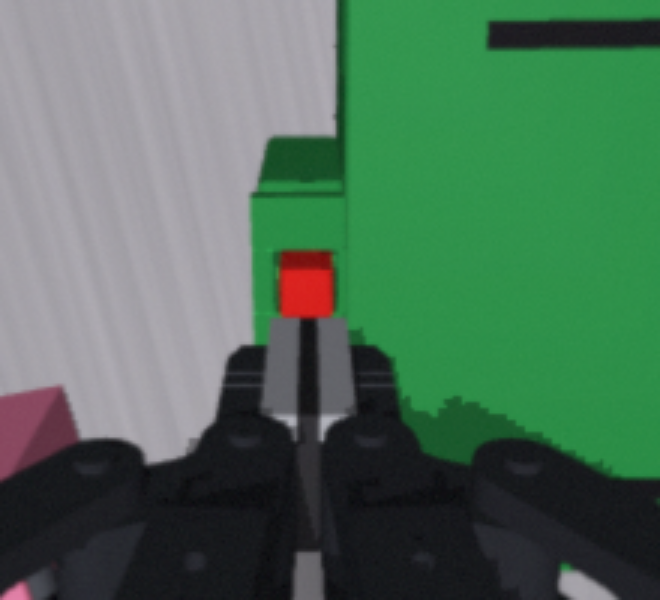

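The tip is lined up with the button fore-aft (tip column 308, button 306 in the crop). For the sideways check I'll use the tongue edge (crop row 193) and the button edge (row 268).

Run:
```python
from h import *
D=np.load('wrist2.npy',allow_pickle=True).item(); c,T=D['c'],D['T']
o=status.get_obs(); Mi=R.from_rotvec(o['eef_rot']).inv()
f=lambda u,v,z: Mi.apply(onz(c,T,[[220+u/3-.3,130+v/3-.3]],z)-o['position'])[0]*1000
print('btn centre x',f(306,268,.069)[0]-6,'y',f(306,290,.069)[1],'tongue centre x',f(290,193,.06)[0]-20,'tongue front y',f(252,220,.06)[1]+12.5)
```

```text
btn centre x 0.31780816521641686 y -1.5502424863064144 tongue centre x 0.7759313013638902 tongue front y -1.1901288631148272
```

```bash
python3 -m handwheel '[[0,0.05,-0.1,0.8,0,0,0],[0,0.05,-0.1,1.7,0,0,0],[0,0.05,-0.1,2.4,0,0,0],[0,0.05,-0.1,2.8,0,0,0],[0,0.05,-0.1,3.0,0,0,0],[0,0.05,-0.1,3.1,0,0,0],[0,0.05,-0.1,3.2,0,0,0],[0,0.05,-0.1,3.3,0,0,0],[0,0.05,-0.1,3.3,0,0,0],[0,0.05,-0.1,3.3,0,0,0]]'; python3 -m handwheel '[[0,0,0,0.1,0,0,0],[0,0,0,0.2,0,0,0],[0,0,0,0.3,0,0,0],[0,0,0,0.35,0,0,0],[0,0,0,0.35,0,0,0]]'
```

```text
time: 5.25
position: [0.4442, -0.1897, 0.0685]
eef_rot: [2.432, 1.988, 0.0]
contact_force: [-0.5, 0.4, 1.0]
gripper_width: 0.0001
grip_force: 0.9
time: 5.88
position: [0.4443, -0.1897, 0.0649]
eef_rot: [2.432, 1.988, 0.0]
contact_force: [0.4, -0.0, 4.4]
gripper_width: -0.0002
grip_force: 2.0
```

Run:
```python
from h import *
c,T=cam('wrist'); cv2.imwrite('pics/wrist3.png',cv2.resize(c['color'][130:330,220:440,::-1],None,fx=3,fy=3))
```

```text
(no output)
```

View pics/wrist3.png

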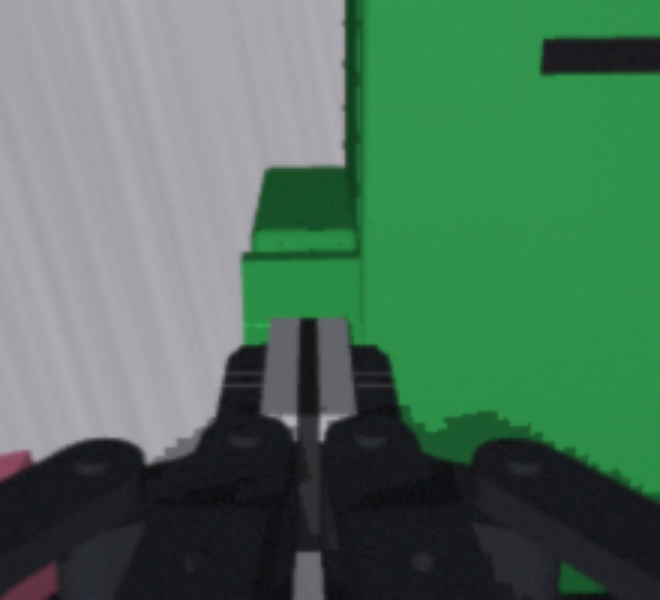

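The lid has come up against the tip: there is a gap under the tongue at crop rows 230-255. Next I'll work out the arc.

```bash
cat > arc.py <<'E'
from h import *
def tcp(t,r,k=.45):
    ph=k*t; return np.array([60-r*np.cos(t)+2.5*np.sin(t)+6.5*np.cos(ph),57.5+r*np.sin(t)+2.5*np.cos(t)-6.5*np.sin(ph)]),np.degrees(ph)
t0=.04; p0,_=tcp(t0,135); print(p0)
for t in np.arange(.08,1.75,.05):
    r=135-9*min(t/1.0,1)
    p,ph=tcp(t,r); d=(p-p0)/10; print(f'{t:.2f} y {d[0]:.2f} z {-d[1]:.2f} ax {ph:.1f}')
E
python3 arc.py
```

```text
[-68.29309404  65.2795667 ]
0.08 y 0.11 z -0.52 ax 2.1
0.13 y 0.24 z -1.17 ax 3.4
0.18 y 0.40 z -1.80 ax 4.6
0.23 y 0.59 z -2.43 ax 5.9
0.28 y 0.81 z -3.04 ax 7.2
0.33 y 1.06 z -3.64 ax 8.5
0.38 y 1.34 z -4.22 ax 9.8
0.43 y 1.65 z -4.79 ax 11.1
0.48 y 1.99 z -5.34 ax 12.4
0.53 y 2.35 z -5.87 ax 13.7
0.58 y 2.74 z -6.38 ax 15.0
0.63 y 3.15 z -6.86 ax 16.2
0.68 y 3.58 z -7.32 ax 17.5
0.73 y 4.04 z -7.76 ax 18.8
0.78 y 4.52 z -8.18 ax 20.1
0.83 y 5.01 z -8.56 ax 21.4
0.88 y 5.52 z -8.93 ax 22.7
0.93 y 6.05 z -9.26 ax 24.0
0.98 y 6.60 z -9.56 ax 25.3
1.03 y 7.14 z -9.86 ax 26.6
1.08 y 7.69 z -10.15 ax 27.8
1.13 y 8.25 z -10.41 ax 29.1
1.18 y 8.82 z -10.64 ax 30.4
1.23 y 9.41 z -10.84 ax 31.7
1.28 y 10.00 z -11.01 ax 33.0
1.33 y 10.60 z -11.15 ax 34.3
1.38 y 11.21 z -11.26 ax 35.6
1.43 y 11.83 z -11.34 ax 36.9
1.48 y 12.45 z -11.39 ax 38.2
1.53 y 13.07 z -11.41 ax 39.4
1.58 y 13.69 z -11.40 ax 40.7
1.63 y 14.31 z -11.35 ax 42.0
1.68 y 14.92 z -11.27 ax 43.3
1.73 y 15.54 z -11.17 ax 44.6
```

```bash
python3 -m handwheel '[[0,0,0.05,-0.25,1,0,0],[0,0,0.1,-0.5,2.1,0,0],[0,0,0.24,-1.15,3.4,0,0],[0,0,0.4,-1.8,4.6,0,0],[0,0,0.6,-2.4,5.9,0,0],[0,0,0.8,-3.05,7.2,0,0],[0,0,1.05,-3.65,8.5,0,0],[0,0,1.35,-4.2,9.8,0,0],[0,0,1.5,-4.5,10.4,0,0],[0,0,1.57,-4.65,10.8,0,0],[0,0,1.57,-4.65,10.8,0,0]]'
python3 - <<'E'
from h import *
plan([0,0,0],-11.5)
c,T=cam('side'); cv2.imwrite('pics/side4.png',cv2.resize(c['color'][80:280,280:500,::-1],None,fx=3,fy=3))
E
```

```text
time: 7.3
position: [0.4596, -0.1927, 0.1111]
eef_rot: [-2.315, -1.892, 0.179]
contact_force: [0.6, -0.2, 0.0]
gripper_width: -0.0004
grip_force: 0.3
0 [  9.75 -45.92  20.08] [-8.5  8.5 89.7]
180 [  9.75 -45.92  20.08] [ -8.5  -8.5 -89.7]
t 7.3 [ 0.45955092 -0.19274903  0.1111203 ] x [1.98921542e-01 9.80015401e-01 1.82906664e-04] z [-0.18367753  0.03746582 -0.9822723 ] q [-0.4   0.4   1.79 -0.04  1.14 -0.18] F [ 0.55731502 -0.19170884  0.02794371] -0.00035575478603449634
```

View pics/side4.png

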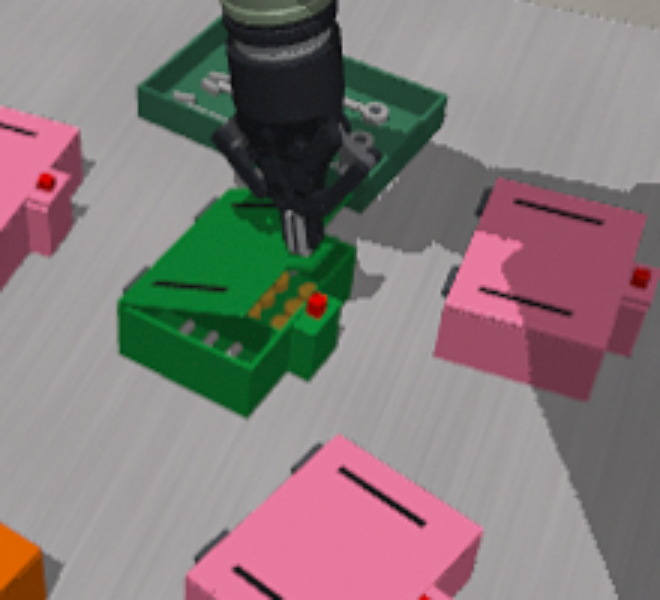

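The lid is open about 0.4 rad and resting on the tip. I'll continue from here.

```bash
cat >> arc.py <<'E'
print('next')
a=np.radians(10.8)
for t in np.arange(.43,1.75,.05):
    r=135-9*min(t/1.0,1); p,ph=tcp(t,r); d=(p-p0)/10; y,z=d[0]-1.57,-d[1]+4.65
    print(f'{t:.2f} y {np.cos(a)*y+np.sin(a)*z:.2f} z {-np.sin(a)*y+np.cos(a)*z:.2f} ax {ph-10.8:.1f}')
E
python3 arc.py | sed -n '/next/,$p'
```

```text
next
0.43 y 0.05 z -0.15 ax 0.3
0.48 y 0.28 z -0.76 ax 1.6
0.53 y 0.54 z -1.34 ax 2.9
0.58 y 0.82 z -1.91 ax 4.2
0.63 y 1.14 z -2.47 ax 5.4
0.68 y 1.48 z -3.00 ax 6.7
0.73 y 1.84 z -3.52 ax 8.0
0.78 y 2.23 z -4.02 ax 9.3
0.83 y 2.65 z -4.49 ax 10.6
0.88 y 3.08 z -4.94 ax 11.9
0.93 y 3.54 z -5.37 ax 13.2
0.98 y 4.02 z -5.77 ax 14.5
1.03 y 4.49 z -6.16 ax 15.8
1.08 y 4.98 z -6.55 ax 17.0
1.13 y 5.48 z -6.91 ax 18.3
1.18 y 6.00 z -7.24 ax 19.6
1.23 y 6.54 z -7.55 ax 20.9
1.28 y 7.09 z -7.83 ax 22.2
1.33 y 7.66 z -8.08 ax 23.5
1.38 y 8.23 z -8.30 ax 24.8
1.43 y 8.82 z -8.50 ax 26.1
1.48 y 9.42 z -8.66 ax 27.4
1.53 y 10.03 z -8.79 ax 28.6
1.58 y 10.64 z -8.90 ax 29.9
1.63 y 11.26 z -8.97 ax 31.2
1.68 y 11.88 z -9.01 ax 32.5
1.73 y 12.50 z -9.02 ax 33.8
```

```bash
python3 -m handwheel '[[0,0,0.1,-0.3,0.6,0,0],[0,0,0.28,-0.75,1.6,0,0],[0,0,0.54,-1.35,2.9,0,0],[0,0,0.82,-1.9,4.2,0,0],[0,0,1.14,-2.45,5.4,0,0],[0,0,1.48,-3.0,6.7,0,0],[0,0,1.84,-3.5,8,0,0],[0,0,2.23,-4.0,9.3,0,0],[0,0,2.65,-4.5,10.6,0,0],[0,0,3.08,-4.95,11.9,0,0],[0,0,3.54,-5.35,13.2,0,0],[0,0,4.02,-5.75,14.5,0,0],[0,0,4.5,-6.15,15.8,0,0],[0,0,5,-6.55,17,0,0],[0,0,5.5,-6.9,18.3,0,0],[0,0,6,-7.25,19.6,0,0],[0,0,6.54,-7.55,20.9,0,0],[0,0,6.8,-7.7,21.5,0,0],[0,0,6.8,-7.7,21.5,0,0]]'
python3 - <<'E'
from h import *
plan([0,0,0],-11.5)
c,T=cam('side'); cv2.imwrite('pics/side5.png',cv2.resize(c['color'][80:280,280:500,::-1],None,fx=3,fy=3))
E
cat >> arc.py <<'E'
print('last')
a=np.radians(32.3)
q,_=tcp(1.255,126)
for t in np.arange(1.28,1.85,.05):
    p,ph=tcp(t,126); d=(p-q)/10; y,z=d[0],-d[1]
    print(f'{t:.2f} y {np.cos(a)*y+np.sin(a)*z:.2f} z {-np.sin(a)*y+np.cos(a)*z:.2f} ax {ph-32.3:.1f}')
E
python3 arc.py | sed -n '/last/,$p'
```

```text
time: 9.72
position: [0.5393, -0.209, 0.1739]
eef_rot: [-2.061, -1.685, 0.488]
contact_force: [0.7, 0.8, 0.1]
gripper_width: 0.0
grip_force: 0.1
0 [  9.75 -38.87  45.18] [-25.3  25.3  87.4]
180 [  9.75 -38.87  45.18] [-25.3 -25.3 -87.4]
t 9.725 [ 0.53928752 -0.20900229  0.17387439] x [1.98917266e-01 9.80016276e-01 1.38584003e-04] z [-0.52405083  0.10648789 -0.84500358] q [-0.35  0.66  1.26 -0.08  1.78 -0.14] F [0.74441033 0.84172035 0.05306526] 3.10912706033665e-05
last
1.28 y 0.21 z -0.23 ax 0.7
1.33 y 0.64 z -0.67 ax 2.0
1.38 y 1.10 z -1.09 ax 3.3
1.43 y 1.58 z -1.49 ax 4.6
1.48 y 2.07 z -1.86 ax 5.9
1.53 y 2.59 z -2.20 ax 7.1
1.58 y 3.12 z -2.52 ax 8.4
1.63 y 3.67 z -2.82 ax 9.7
1.68 y 4.23 z -3.08 ax 11.0
1.73 y 4.80 z -3.32 ax 12.3
1.78 y 5.39 z -3.53 ax 13.6
1.83 y 5.99 z -3.70 ax 14.9
```

View pics/side5.png

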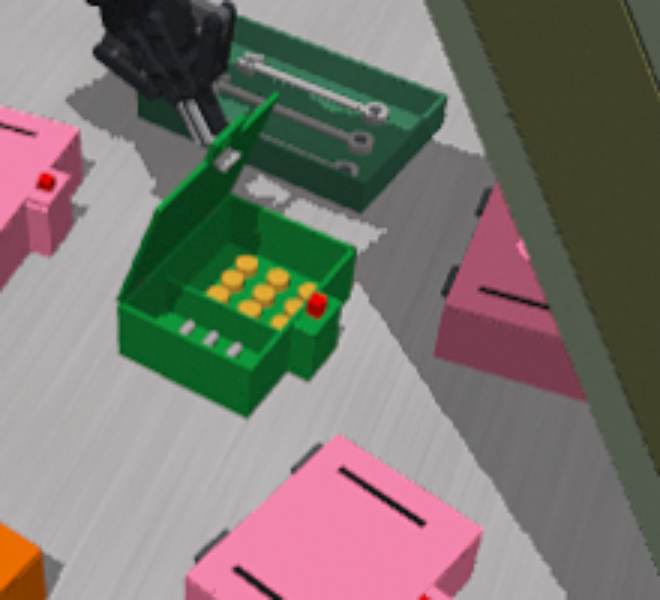

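The lid is at about 1.2 rad, with the fingertip on its back face. I'll ease on past upright and then withdraw along the tool.

```bash
python3 -m handwheel '[[0,0,0.2,-0.23,0,0,0],[0,0,0.64,-0.67,0,0,0],[0,0,1.1,-1.1,0,0,0],[0,0,1.58,-1.5,0,0,0],[0,0,2.07,-1.86,0,0,0],[0,0,2.45,-2.1,0,0,0],[0,0,2.8,-2.3,0,0,0],[0,0,3.12,-2.5,0,0,0],[0,0,3.4,-2.7,0,0,0],[0,0,3.67,-2.8,0,0,0],[0,0,4.23,-3.1,0,0,0],[0,0,4.8,-3.3,0,0,0],[0,0,5.4,-4,0,0,0],[0,0,5.6,-6,0,0,0],[0,0,5.6,-8,0,0,0],[0,0,5.6,-9.5,0,0,0],[0,0,5.6,-10,0,0,0],[0,0,5.6,-10,0,0,0]]'
python3 - <<'E'
from h import *
plan([0,0,0],-11.5)
c,T=cam('side'); i1=c['color'][:,:,::-1]
c,T=cam('top'); i2=c['color'][:,:,::-1]
cv2.imwrite('pics/both6.png',np.hstack([cv2.resize(i1[60:330,180:500],None,fx=1.25,fy=1.25),cv2.resize(i2[60:330,180:500],None,fx=1.25,fy=1.25)]))
E
```

```text
time: 12.02
position: [0.638, -0.2291, 0.2286]
eef_rot: [-2.062, -1.685, 0.488]
contact_force: [-0.8, 0.6, -0.8]
gripper_width: -0.0
grip_force: 0.0
0 [  9.75 -44.49  55.16] [-25.3  25.3  87.4]
180 [  9.75 -44.49  55.16] [-25.3 -25.3 -87.4]
t 12.025 [ 0.63799895 -0.22905986  0.228567  ] x [1.98986836e-01 9.80002160e-01 7.85734042e-05] z [-0.52360148  0.10638366 -0.84529522] q [-0.33  0.82  0.81 -0.08  2.08 -0.15] F [-0.77977409  0.55198059 -0.77938462] -1.0040684327841366e-05
```

View pics/both6.png

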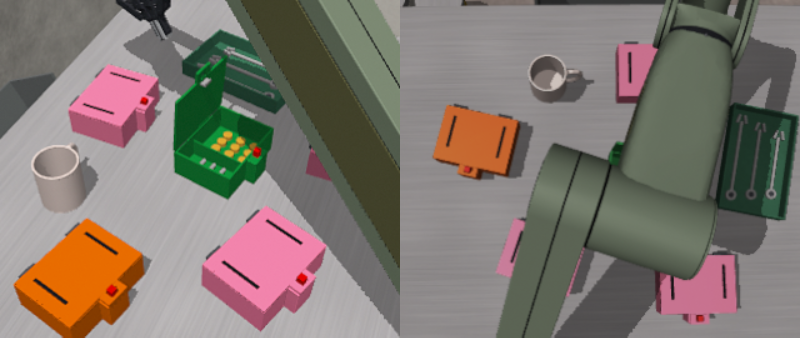

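```bash
python3 -m handwheel '[[0,0,0,0,0,0,0],[0,0,0,0,0,0,0],[0,0,0,0,0,0,0],[0,0,0,0,0,0,0],[0,0,0,0,0,0,0],[0,0,0,0,0,0,0]]'
python3 - <<'E'
from h import *
c,T=cam('side'); im=c['color']
cv2.imwrite('pics/s7.png',cv2.resize(im[90:230,300:420,::-1],None,fx=4,fy=4))
a=np.radians(-11.5); ex=np.array([np.cos(a),np.sin(a),0]); ey=np.array([-np.sin(a),np.cos(a),0])
C=np.array([.4443,-.1897,0])+.0683*ex
def f(u,v,y):
    o,d=ray(c,T,[[u,v]]); s=(y-(o-C)@ey)/(d[0]@ey); p=o+s*d[0]-C; return p@ex,p[2]
g=im.astype(int); m=(g[...,1]>g[...,0]+30)&(g[...,1]>g[...,2]+20)&(g[...,1]>90)
v,u=np.nonzero(m[95:130,330:372]); v+=95;u+=330
i=np.argmin(v); print(u[i],v[i],[f(u[i],v[i],y) for y in(-.02,.02)])
E
```

```text
time: 12.88
position: [0.6378, -0.229, 0.2288]
eef_rot: [-2.062, -1.685, 0.488]
contact_force: [-0.7, 0.6, -0.1]
gripper_width: -0.0001
grip_force: 0.0
353 95 [(np.float64(0.039235844810442594), np.float64(0.23837219849126756)), (np.float64(0.0144576477577657), np.float64(0.2709397094797603))]
```

View pics/s7.png

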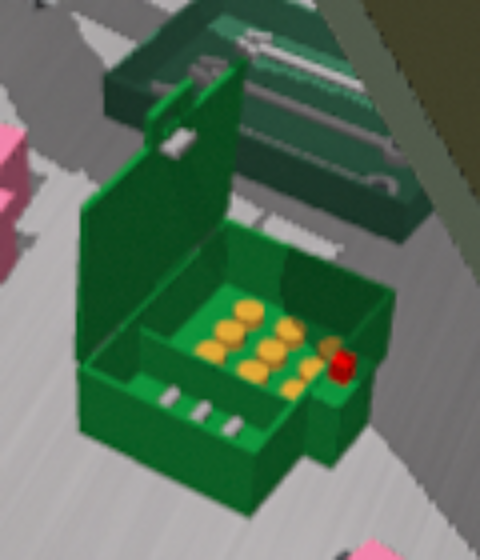

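The lid stands open, its front corners at full-image pixels (360,105.5) and (320.5,142). I'll check the angle from those.

Run:
```python
from h import *
D=np.load('side.npy',allow_pickle=True).item(); c,T=D['c'],D['T']
a=np.radians(-11.5); ex=np.array([np.cos(a),np.sin(a),0]); ey=np.array([-np.sin(a),np.cos(a),0])
C=np.array([.4443,-.1897,0])+.0683*ex
for u,v,y in [(360.5,105.5,-.08),(320.5,141.7,.08)]:
    o,d=ray(c,T,[[u,v]]); s=(y-(o-C)@ey)/(d[0]@ey); p=o+s*d[0]-C; x,z=p@ex,p[2]; print(x,z,np.arctan2(z-.0575,.06-x))
```

```text
0.05511327378575203 0.16937674859326157 1.5271445222135
0.05273337954681506 0.17453757236855139 1.5087879951757381
```

The lid stands at about 1.52 rad, which is upright within measuring error, and nothing touches it.

```bash
python3 -c "
from bench import arm
print(arm.job_done())"
```

```text
the job is handed in; nothing more can be done
None
```

I pressed the green case's button and steadied its lid with the shut fingertip up past 1.2 rad. The lid now stands open at about 1.52 rad by camera, with nothing touching it. In the last pictures the orange case was shut and the mug looked undisturbed, and I handed the job in at about 13 s.

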